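Lay out two welcome sets on the entrance sideboard

TASK

Lay out two welcome sets: on the dark walnut board, put the bamboo coaster squarely in the middle of the white square, stand the amber tea glass on the middle of the coaster, and put the rattan date tub in the middle of the white disc. On the white marble board, stand the green tea glass in the middle of the gold disc and the blue sugar pot in the middle of the blue disc. Keep everything upright, and leave the white coffee cup and the brass candle holder standing where they are.

Things in the scene. Friction and masses are not known exactly. Their poses are not given: they have to be found in the camera images.
- coaster_center (a point): Loose square bamboo coaster, pale yellow with thin darker lines, 64 x 64 x 12 mm, lying flat on the sideboard. This point is its centre (6 mm above its underside); x and y are parallel to its edges, z up.
- amber_glass_center (a point): Loose tulip-shaped tea glass of amber (brown-orange) glass with a gilt rim, 70 mm tall, standing upright, open at the top; foot 44 mm across, belly 54 mm across from 24 to 46 mm up (grip it there), closing in to 47 mm at the rim. This point is on its axis, half-way up (35 mm above its underside).
- green_glass_center (a point): Loose tulip-shaped tea glass of green glass with a gilt rim, otherwise the same as the amber one: 70 mm tall, upright, belly 54 mm across from 24 to 46 mm up, rim 47 mm. This point is on its axis, half-way up (35 mm above its underside).
- date_tub_center (a point): Loose round date tub of brown rattan-look plastic with a closed flat lid, 58 mm across, about 48 mm tall, straight sides. This point is on its axis, half-way up (24 mm above its underside).
- sugar_pot_center (a point): Loose round blue ceramic sugar pot with a gilt band and a small gilt knob on its closed lid; body 56 mm across from 8 to 42 mm up, knob top 64 mm up. This point is on its axis, 26 mm above its underside.
- walnut_board: Dark brown walnut serving board, fixed, a flat slab 105 mm (its x) by 220 mm (its y) and 12 mm thick, no rim. Origin: centre of its underside. Flush in its top (12 mm above the origin) are a white square, 74 mm wide, edges parallel to the board's, centred at y = +55 mm, and a white disc, 70 mm across, centred at y = -55 mm (both at x = 0).
- marble_board: White marble serving board, fixed, same size as the walnut one: 105 mm (its x) by 220 mm (its y), 12 mm thick, no rim. Origin: centre of its underside. Flush in its top are a gold disc, 70 mm across, centred at y = +55 mm, and a dark blue disc, 70 mm across, centred at y = -55 mm (both at x = 0).
- coffee_cup_center (a point): Bystander, loose: small white ceramic coffee cup without handle, 64 mm across the rim, 50 mm tall. It belongs to neither set. This point is on its axis, half-way up (25 mm above its underside).
- candle_holder_center (a point): Bystander, loose: low brass candle holder with a white tea light, 60 mm across, 28 mm tall. It belongs to neither set. This point is on its axis, half-way up (14 mm above its underside).
Things that resemble listed ones, but are neither listed nor needed, are in the scene too. Leave any turquoise look-alike of the part that bears date_tub_center alone.

How it is judged:
At the end, for the whole second after the job is handed in: Coaster, date tub, green glass and sugar pot lie on their marks within 15 mm along each board axis, coaster square within 0.22 rad; amber glass on the coaster within 15 mm of its centre; all upright, released, at rest; coffee cup and candle holder upright, within 20 mm of their start (x of coaster_center in the frame of walnut_board between -0.015 and 0.015 m and y of coaster_center in the frame of walnut_board between 0.04 and 0.07 m and z of coaster_center in the frame of walnut_board between 0.013 and 0.023 m and x of date_tub_center in the frame of walnut_board between -0.015 and 0.015 m and y of date_tub_center in the frame of walnut_board between -0.07 and -0.04 m and z of date_tub_center in the frame of walnut_board between 0.031 and 0.041 m and x of green_glass_center in the frame of marble_board between -0.015 and 0.015 m and y of green_glass_center in the frame of marble_board between 0.04 and 0.07 m and z of green_glass_center in the frame of marble_board between 0.042 and 0.052 m and x of sugar_pot_center in the frame of marble_board between -0.015 and 0.015 m and y of sugar_pot_center in the frame of marble_board between -0.07 and -0.04 m and z of sugar_pot_center in the frame of marble_board between 0.033 and 0.043 m and horizontal distance between amber_glass_center and coaster_center below 0.015 m and z of amber_glass_center in the frame of walnut_board between 0.054 and 0.064 m and (angle between the x axis of coaster_center and the x axis of walnut_board, either way round below 0.22 rad or angle between the x axis of coaster_center and the y axis of walnut_board, either way round below 0.22 rad) and angle between each of coaster_center, amber_glass_center, green_glass_center, date_tub_center, sugar_pot_center, coffee_cup_center, candle_holder_center's own z axis and vertical below 0.12 rad and linear speed of each of coaster, amber_glass, green_glass, date_tub, sugar_pot below 0.02 m/s and angular speed of each of coaster, amber_glass, green_glass, date_tub, sugar_pot below 0.2 rad/s and distance of each of coffee_cup_center, candle_holder_center from where it was at the start of the episode below 0.02 m); the robot touches nothing.
It fails at once if the coffee cup was shoved or tipped over (distance of coffee_cup_center from where it was at the start of the episode above 0.025 m or angle between coffee_cup_center's own z axis and vertical above 0.6 rad).
It fails at once if the candle holder was shoved or tipped over (distance of candle_holder_center from where it was at the start of the episode above 0.025 m or angle between candle_holder_center's own z axis and vertical above 0.6 rad).
It fails at once if a glass, the sugar pot or the date tub was tipped over (angle between any of amber_glass_center, green_glass_center, sugar_pot_center, date_tub_center's own z axis and vertical above 0.8 rad).
It also fails if it takes over 136 s, if anything falls off the work surface, if the arm or the gripper's body presses on something with over 40 N, if the wrist force passes 120 N, or if a joint passes its speed limit or range.

ROBOT

A 6-joint arm with a two-finger parallel gripper is mounted at the origin on the work surface. World frame = base frame: x ahead of the robot, y to its left, z up, the work surface at z = 0. Lengths are in m, angles in rad, forces in N, time in s.
With the tool pointing down it reaches from about 0.3 to 0.75 m from the base axis. Payload 8.5 kg.
Tool frame: the origin (TCP) lies between the finger pads; the fingertips stand 25 mm ahead of it and the grasp point (between the pads) lies 6 mm ahead of it; y points along the fingers, z is the direction in which the jaws open and shut, and the axes are right-handed (so a half turn about y gives the same grasp; the last joint's range is limited). The gripper opens to 85 mm and grips with 20 to 120 N. Pads are 22 mm wide; open, the fingers measure 114 mm over their backs; the gripper's body (76 mm by 85 mm) begins 54 mm behind the grasp point. The pads swing forward as they close: fully open they stand 13 mm farther back than shut.
Start: joints at [-1.334, 0.381, 1.297, -0, 1.464, -0.215], TCP at [0.24, -0.495, 0.256] pointing down, gripper open.
Joint ranges: [-3.11, 3.11], [-0.89, 2.33], [0.22, 2.48], [-1.42, 4.56], [0.17, 2.85], [-2.88, 2.88]. Speed limits (rad/s): [2.39, 2.39, 3.14, 3.14, 3.14, 3.14].

INTERFACE

Orientations are given as a unit quaternion [w, x, y, z].
In Python, from rig import manip, kin, camera gives the robot as it stands. Calls block until the motion is done:
- manip.movep(position, orientation): joint-space move of the TCP to a pose.
- manip.move_l(position, rate=0.15, rotation=None, contact_N=None): straight line of the TCP; rotation=None keeps the orientation; rate is the mean speed in m/s. With contact_N (N) it stops when the force on the tool has changed by that much, and returns True; else False.
- manip.movej(angles): joint-space move.
- manip.ungrasp() and manip.close(f_grip=None): open the fingers fully, or close them until they stop; f_grip is the grip in N (None keeps the last).
- manip.wait(seconds).
- kin.solve_ik(position, orientation): joint angles nearest the present ones, or None.
- manip.get_obs(): the state.
- camera(name): name is "side" or "top"; returns a dict with "frame" (384x512x3 uint8, blue, green, red), "mtx" (3x3 intrinsics, pixels), "view" (4x4, takes a point from world to camera coordinates). Camera axes: x right, y down, z forward; pixel columns grow to the right and rows downward; lengths in m; the calibration is good to about 2 mm. A picture is of the moment at which its call begins. There is no depth.
A pose or a line that the arm cannot do raises manip.IKError and nothing moves.
- manip.finish_job(): hands the job in, once; it reports no verdict.
The state is a dict: "clock": time; "joints": joint angles; "joint_vel": joint speeds; "effort": joint torques, N m; "position": TCP position; "ee_rot": TCP orientation; "ft_force": force on the tool from outside, world axes, zero at the start; "wrist_torque": the same for the moment, N m; "grip_width": finger opening in m.
Only numpy, scipy, OpenCV 4.12 (cv2) and the standard library are available. Lean on these libraries where they do the work, as an engineer would, in place of code of your own. Each camera call takes 0.05 s, during which the arm holds its last target.

## Working session

There is one attempt and no reset: what is moved stays moved. The work goes in short steps, each a Python script; the robot and the scene stay as the last script left them, time stands still between calls to the robot, and variables do not carry over. Pictures are saved under pics/ and viewed, and the job is handed in when it is done.

```bash
ls; mkdir -p pics
python3 - <<'E'
from rig import manip, kin, camera
import cv2,numpy as np
o=manip.get_obs();print({k:np.round(v,3).tolist() for k,v in o.items()})
for n in("top","side"):
    c=camera(n);cv2.imwrite(f"pics/{n}0.png",c["frame"]);print(n,np.round(c["mtx"],1).tolist(),np.round(c["view"],4).tolist())
    cv2.imwrite(f"pics/{n}0b.png",cv2.resize(c["frame"],(800,600),interpolation=cv2.INTER_CUBIC))
E
```

```text
pics
{'clock': 0.0, 'joints': [-1.334, 0.381, 1.298, -0.0, 1.464, -0.215], 'joint_vel': [0.001, 0.001, 0.002, -0.0, 0.001, 0.0], 'effort': [0.0, -44.846, -23.128, -0.0, 0.005, -0.0], 'position': [0.24, -0.495, 0.256], 'ee_rot': [0.158, -0.158, 0.69, -0.689], 'ft_force': [0.442, 0.73, -0.474], 'wrist_torque': [0.037, 0.001, 0.006], 'grip_width': 0.085}
top [[351.1, 0.0, 255.6], [0.0, 351.1, 193.2], [0.0, 0.0, 1.0]] [[0.008, -1.0, 0.0028, -0.0034], [-0.9895, -0.0083, -0.1443, 0.4561], [0.1443, -0.0016, -0.9895, 0.9517], [0.0, 0.0, 0.0, 1.0]]
side [[465.8, 0.0, 250.2], [0.0, 465.8, 188.1], [0.0, 0.0, 1.0]] [[-0.7689, -0.6393, 0.0022, 0.3262], [-0.4017, 0.4805, -0.7796, 0.2202], [0.4974, -0.6003, -0.6263, 0.9563], [0.0, 0.0, 0.0, 1.0]]
```

View pics/top0b.png

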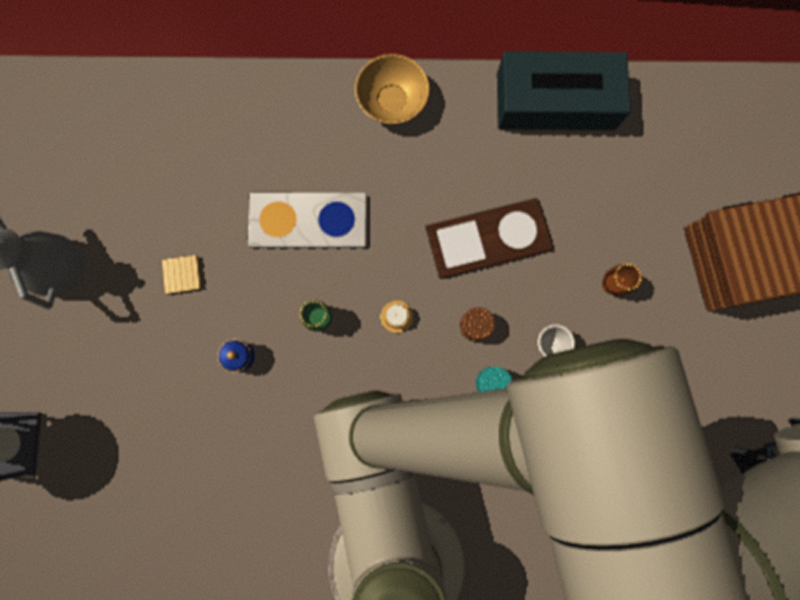

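View pics/side0b.png

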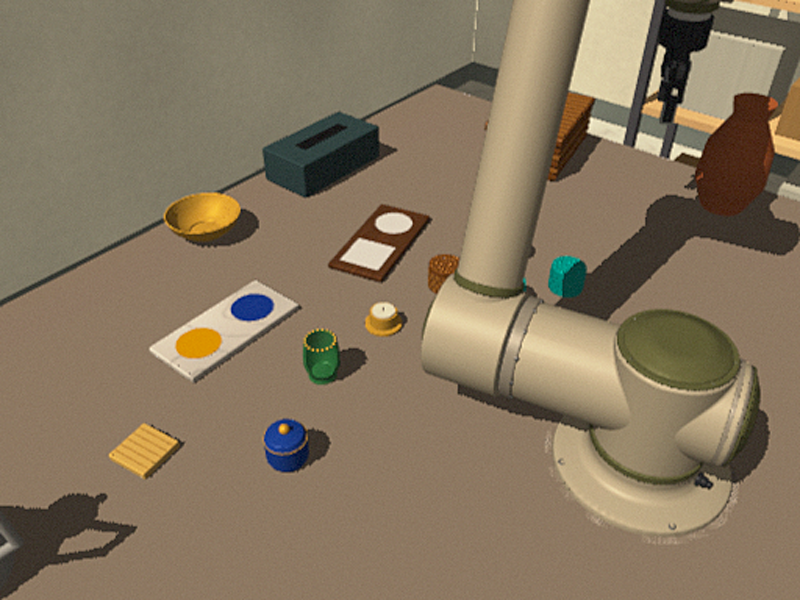

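```bash
cat > h.py <<'E'
import cv2,numpy as np
from scipy.spatial.transform import Rotation as R
def ray(c,uv):
    V=c["view"];Rm=V[:3,:3];C=-Rm.T@V[:3,3]
    d=Rm.T@(np.linalg.inv(c["mtx"])@np.array([uv[0],uv[1],1.]));return C,d/np.linalg.norm(d)
def plane(c,uv,z):
    C,d=ray(c,uv);return (C+d*(z-C[2])/d[2])
def proj(c,p):
    q=c["view"][:3,:3]@np.array(p)+c["view"][:3,3];q=c["mtx"]@q;return q[:2]/q[2]
E
python3 - <<'E'
import cv2,numpy as np
from rig import camera,manip
from h import *
t=camera("top");s=camera("side")
print("cams",ray(t,(0,0))[0],ray(s,(0,0))[0]); print(R.from_quat(np.roll(manip.get_obs()["ee_rot"],-1)).as_matrix().round(3))
k=512/800
for n,p,z in [("coaster",(181,274),.012),("amber",(622,279),.05),("green",(316,315),.05),("candle",(397,316),.028),("tub",(478,323),.048),("cup",(556,342),.04),("turq",(493,380),.048),("pot",(236,355),.04),("gold",(278,219),.012),("blue",(337,219),.012),("sq",(461,245),.012),("disc",(518,230),.012),("bowl",(392,90),.03),("box",(500,90),.08)]:
    print(n,plane(t,np.array(p)*k,z).round(3))
f=t["frame"]
a=f[160:250,100:240];b=f[110:250,270:420]
cv2.imwrite("pics/c1.png",cv2.resize(a,None,fx=5,fy=5,interpolation=2));cv2.imwrite("pics/c2.png",cv2.resize(f[120:250,265:425],None,fx=4.5,fy=4.5,interpolation=2))
E
```

```text
cams [0.31399917 0.00193448 1.0075413 ] [-0.13636077  0.67687849  0.769872  ]
[[-0.9   -0.     0.437]
 [-0.437  0.001 -0.9  ]
 [-0.    -1.    -0.001]]
coaster [0.508 0.404 0.012]
amber [ 0.498 -0.395  0.05 ]
green [0.429 0.147 0.05 ]
candle [0.431 0.004 0.028]
tub [ 0.417 -0.138  0.048]
cup [ 0.386 -0.277  0.04 ]
turq [ 0.318 -0.163  0.048]
pot [0.358 0.287 0.04 ]
gold [0.614 0.229 0.012]
blue [0.615 0.119 0.012]
sq [ 0.567 -0.114  0.012]
disc [ 0.597 -0.22   0.012]
bowl [0.865 0.018 0.03 ]
box [ 0.839 -0.179  0.08 ]
```

View pics/c1.png

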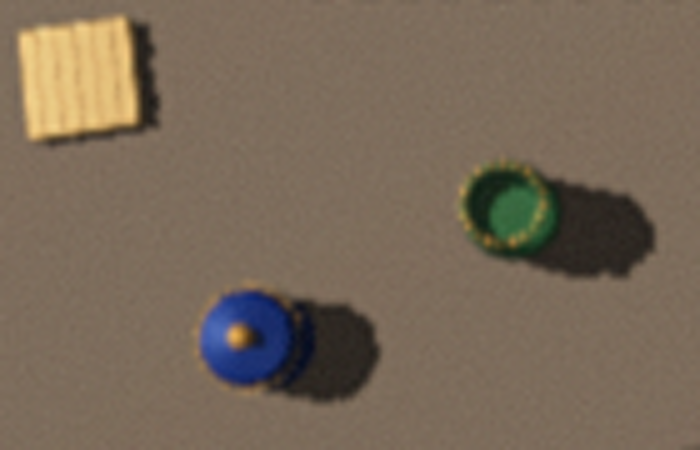

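View pics/c2.png

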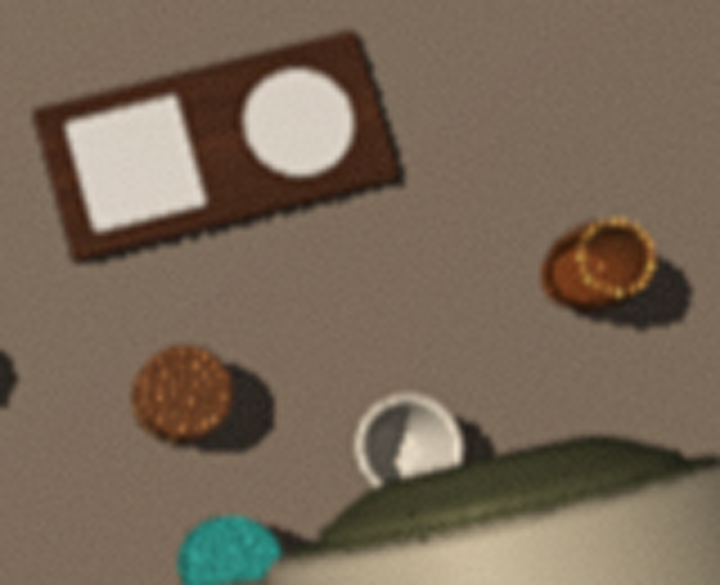

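```bash
cat > m.py <<'E'
from h import *
def blob(mask,near=None,amin=20):
    cs,_=cv2.findContours(mask.astype(np.uint8),cv2.RETR_EXTERNAL,cv2.CHAIN_APPROX_NONE)
    cs=[c for c in cs if cv2.contourArea(c)>amin]
    if near is not None: cs=sorted(cs,key=lambda c:np.hypot(*(c.reshape(-1,2).mean(0)-near)))
    return cs[0]
K=4
def up(f,x0,y0,x1,y1):
    return cv2.resize(f[y0:y1,x0:x1],None,fx=K,fy=K,interpolation=cv2.INTER_CUBIC)
def full(p,x0,y0): return (np.asarray(p)+.5)/K-.5+np.array([x0,y0])
def cen(c):
    m=cv2.moments(c);return np.array([m['m10']/m['m00'],m['m01']/m['m00']])
E
cat > meas0.py <<'E'
from rig import camera
from m import *
t=camera("top");f=t["frame"]
def hsvroi(b):
    u=up(f,*b);h=cv2.cvtColor(u,cv2.COLOR_BGR2HSV).astype(int);return u,h[...,0],h[...,1],h[...,2]
def show(n,c,b,z,ell=True):
    p=full(cen(c),b[0],b[1]);w=plane(t,p,z);print(n,p.round(1),w.round(4),"area",cv2.contourArea(c)/K/K,np.array(cv2.boundingRect(c))[2:]/K);return w
# coaster
b=(95,150,140,200);u,h,s,v=hsvroi(b);c=blob((v>170)&(s>80));show("coaster",c,b,.012)
r=cv2.minAreaRect(c);bx=np.array([plane(t,full(q,*b[:2]),.012)[:2] for q in cv2.boxPoints(r)])
e=[np.diff(bx,axis=0)[i] for i in (0,1)];print("edges",[(np.linalg.norm(x).round(4),np.arctan2(x[1],x[0]).round(3)) for x in e],bx.mean(0).round(4))
# marble marks
b=(150,115,245,165);u,h,s,v=hsvroi(b)
g=show("gold",blob((h<30)&(s>120)&(v>120)),b,.012);bl=show("blue",blob((h>100)&(h<130)&(s>120)&(v>60)),b,.012)
b=(265,120,360,185);u,h,s,v=hsvroi(b);mk=(v>150)&(s<60)
sq=blob(mk,np.array([30,37])*K);di=blob(mk,np.array([66,27])*K)
q=show("sq",sq,b,.012);d=show("disc",di,b,.012)
for n,A,B in(("marble",g,bl),("walnut",q,d)):
    y=(A-B)[:2];print(n,"mid",((A+B)/2)[:2].round(4),"dist",np.linalg.norm(y).round(4),"yaw of y",np.arctan2(y[1],y[0]).round(3))
bx=np.array([plane(t,full(p,*b[:2]),.012)[:2] for p in cv2.boxPoints(cv2.minAreaRect(sq))]);print([np.arctan2(*x[::-1]).round(3) for x in np.diff(bx,axis=0)[:2]])
# tub
b=(285,185,325,235);u,h,s,v=hsvroi(b);c=blob((v>85)&(s>110));show("tub",c,b,.048)
# pot knob
b=(138,215,158,238);u,h,s,v=hsvroi(b);c=blob((h<30)&(v>90),np.array([10,12])*K,3);show("knob",c,b,.060)
b=(130,205,175,245);u,h,s,v=hsvroi(b);c=blob((h>100)&(h<130)&(s>120)&(v>90));show("potbody",c,b,.042)
# rims
for n,b in(("green",(188,188,216,216)),("amber",(375,160,420,200))):
    u,h,s,v=hsvroi(b);mk=((h>14)&(h<32)&(v>120)&(s>60));pts=np.argwhere(mk)[:,::-1].astype(np.float32)
    hull=cv2.convexHull(pts.astype(np.int32));el=cv2.fitEllipse(hull);p=full(el[0],*b[:2]);print(n,p.round(1),(np.array(el[1])/K).round(1),plane(t,p,.07).round(4))
E
python3 meas0.py
```

```text
coaster [114.9 175. ] [0.5088 0.4066 0.012 ] area 463.34375 [23.75 24.75]
edges [(np.float64(0.0653), np.float64(-1.425)), (np.float64(0.0656), np.float64(-2.952))] [0.5087 0.4064]
gold [177.4 139.9] [0.6148 0.2307 0.012 ] area 400.59375 [23.25 22.25]
blue [215.  139.9] [0.616  0.1205 0.012 ] area 362.1875 [22.   21.25]
sq [294.6 155.9] [ 0.5697 -0.1122  0.012 ] area 631.71875 [30.75 29.75]
disc [330.9 146.7] [ 0.5982 -0.2186  0.012 ] area 437.125 [24.25 23.5 ]
marble mid [0.6154 0.1756] dist 0.1102 yaw of y 1.582
walnut mid [ 0.584  -0.1654] dist 0.1101 yaw of y 1.833
[np.float64(-1.305), np.float64(-2.91)]
tub [304.8 206.5] [ 0.4181 -0.135   0.048 ] area 342.5 [22.   20.25]
knob [147.1 226.8] [0.3585 0.2913 0.06  ] area 13.5625 [4.25 4.75]
potbody [148.5 227.1] [0.3585 0.293  0.042 ] area 223.40625 [16.75 18.  ]
green [200.8 198.2] [29.2 58.3] [0.4358 0.1479 0.07  ]
amber [396.8 179.3] [57.5 62.6] [ 0.4921 -0.383   0.07  ]
```

```bash
cat > rims.py <<'E'
from rig import camera
from m import *
def rims(t,boxes):
    f=t["frame"]
    for n,b,z,R0 in boxes:
        u=up(f,*b);H=cv2.cvtColor(u,cv2.COLOR_BGR2HSV).astype(int);h,s,v=H[...,0],H[...,1],H[...,2]
        mk=(h>14)&(h<32)&(v>115)&(s>115)
        pts=np.argwhere(mk)[:,::-1].astype(np.int32)
        hull=cv2.convexHull(pts);el=cv2.fitEllipse(hull);p=full(el[0],*b[:2])
        print(n,len(pts),p.round(1),(np.array(el[1])/K).round(1),plane(t,p,z).round(4))
if __name__=="__main__":
    t=camera("top")
    rims(t,[("green",(188,188,216,216),.07,0),("amber",(375,160,420,200),.07,0)])
    s=camera("side");f=s["frame"]
    for n,p,z in [("green",(.4297,.1457),.07),("pot",(.3585,.2913),.064),("coaster",(.5088,.4065),.012)]:
        q=proj(s,(*p,z));cv2.circle(f,tuple(int(round(x)) for x in q),1,(0,0,255),-1)
        q=proj(s,(*p,0));cv2.circle(f,tuple(int(round(x)) for x in q),1,(255,0,255),-1)
    cv2.imwrite("pics/s1.png",cv2.resize(f[190:320,60:240],None,fx=4,fy=4,interpolation=0))
E
python3 rims.py
```

```text
green 197 [199.8 200.3] [16.4 17.5] [0.4302 0.1503 0.07  ]
amber 934 [401.3 176.6] [17.6 18.1] [ 0.4995 -0.3956  0.07  ]
```

View pics/s1.png

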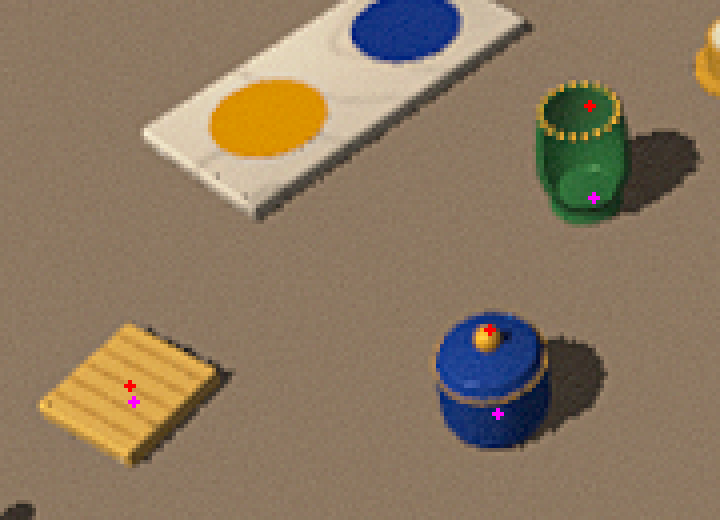

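```bash
cat > r.py <<'E'
from rig import manip,kin,camera
from h import *
def quat(a):
    z=np.array([np.cos(a),np.sin(a),0]);y=np.array([0,0,-1.]);x=np.cross(y,z)
    return np.roll(R.from_matrix(np.c_[x,y,z]).as_quat(),1)
def best(p,a):
    o=[]
    for k in (0,np.pi):
        q=kin.solve_ik(p,quat(a+k))
        if q is not None: o.append((abs(q[5]),a+k,q))
    return min(o,key=lambda e:e[0])[1]
def st(tag=""):
    o=manip.get_obs();print(tag,"t",round(o["clock"],1),"p",np.round(o["position"],4),"F",np.round(o["ft_force"],1),"w",round(o["grip_width"],4));return o
def go(x,y,z,a):
    a=best([x,y,z],a);manip.movep([x,y,z],quat(a));return a
E
python3 - <<'E'
from r import *
for n,p,a in [("coaster",(.5088,.4065,.12),.17),("sq",(.5697,-.1122,.12),.258),("pot",(.3585,.2915,.12),0),("gold",(.615,.2305,.12),0),("green",(.43,.15,.12),0),("blue",(.616,.1205,.12),0),("tub",(.418,-.135,.12),1.57),("disc",(.598,-.2186,.12),.258),("amber",(.4995,-.3956,.12),0)]:
    for k in (0,np.pi):
        q=kin.solve_ik(list(p),quat(a+k)); print(n,None if q is None else np.round(q,2))
a=go(.5088,.4065,.10,.17);st("above")
E
```

```text
coaster [ 0.49  0.67  1.19 -0.    1.28  0.32]
coaster [ 0.49  0.67  1.19 -0.    1.28 -2.82]
sq [-0.4   0.56  1.41 -0.    1.17 -0.66]
sq [-0.4   0.56  1.41 -0.    1.17  2.49]
pot [ 0.43  0.39  1.74 -0.    1.01  0.43]
pot [ 0.43  0.39  1.74 -0.    1.01 -2.72]
gold [ 0.18  0.68  1.17 -0.    1.29  0.18]
gold None
green [ 0.07  0.38  1.76 -0.    1.    0.07]
green None
blue [ 0.    0.63  1.27 -0.    1.24  0.  ]
blue None
tub [-0.58  0.36  1.8  -0.    0.98 -2.15]
tub [-0.58  0.36  1.8  -0.    0.98  0.99]
disc [-0.54  0.65  1.24 -0.    1.26 -0.79]
disc [-0.54  0.65  1.24 -0.    1.26  2.35]
amber [-0.86  0.65  1.24 -0.    1.26 -0.86]
amber [-0.86  0.65  1.24 -0.    1.26  2.29]
above t 3.7 p [0.5093 0.4059 0.1001] F [ 0.3  0.3 -0.2] w 0.0852
```

Run:
```python
from r import *
s=camera("side");f=s["frame"];cv2.imwrite("pics/ref_side.png",f);t=camera("top");cv2.imwrite("pics/ref_top.png",t["frame"])
f=f.copy()
for p,z in [((.4995,-.3956),.07),((.418,-.135),.048),((.5697,-.1122),.012),((.598,-.2186),.012),((.4302,.1503),.07)]:
    for zz,c in((z,(0,0,255)),(0,(255,0,255))):
        q=proj(s,(*p,zz));cv2.circle(f,tuple(int(round(x)) for x in q),1,c,-1)
cv2.imwrite("pics/s2.png",cv2.resize(f[100:260,180:400],None,fx=3.6,fy=3.6,interpolation=0))
```

```text
(no output)
```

View pics/s2.png

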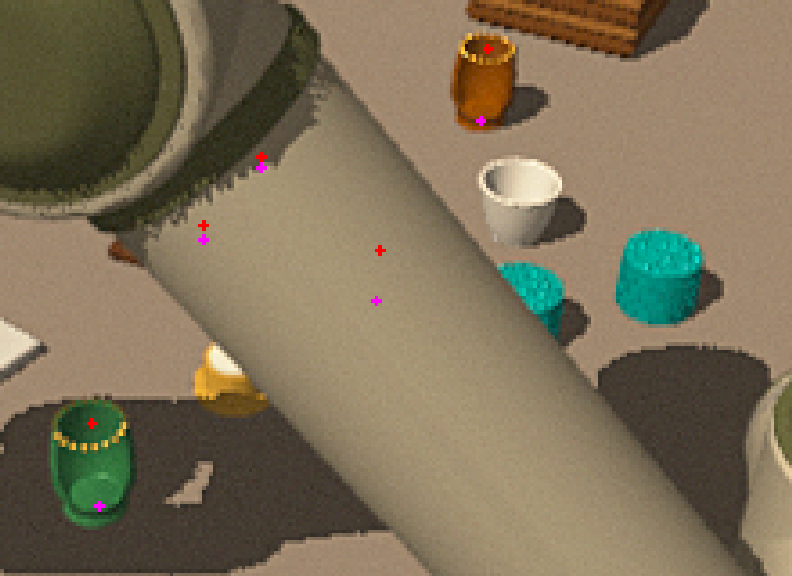

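Run:
```python
from r import *
manip.move_l([.5088,.4065,.040]);st("40")
r=manip.move_l([.5088,.4065,.010],rate=.03,contact_N=5);print(r);o=st("touch")
```

```text
40 t 4.3 p [0.5092 0.4066 0.0406] F [0.6 0.4 0.6] w 0.0853
True
touch t 5.2 p [0.5087 0.4064 0.0119] F [-1.1 -2.   5.9] w 0.0855
```

Run:
```python
from r import *
manip.move_l([.5088,.4065,.0215],rate=.05)
manip.close(f_grip=35);st("closed")
manip.move_l([.5088,.4065,.13],rate=.25);st("up")
c=camera("side");cv2.imwrite("pics/s3.png",cv2.resize(c["frame"],(800,600)))
```

```text
closed t 5.9 p [0.5088 0.4065 0.0216] F [-0.6  0.4  2.1] w 0.0631
up t 6.5 p [0.5085 0.4063 0.1297] F [-0.2 -0.2 -1.3] w 0.0628
```

View pics/s3.png

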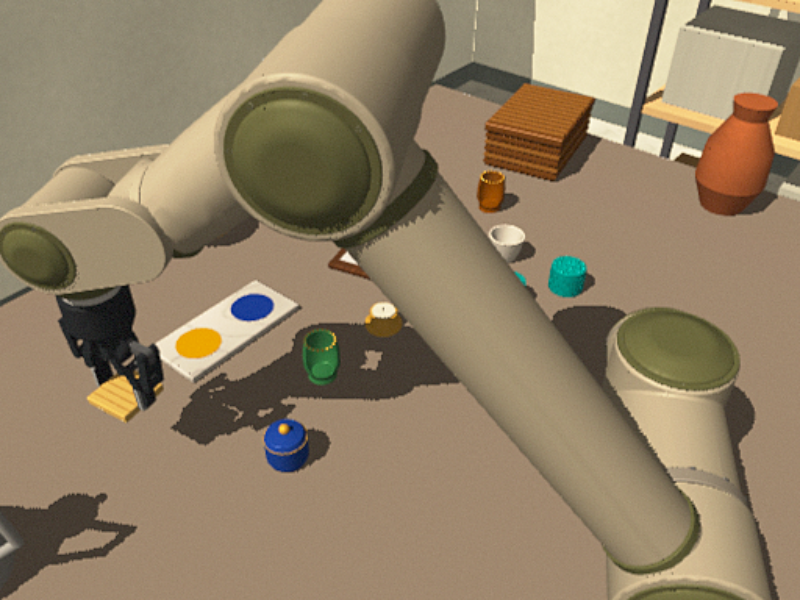

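```bash
cat >> r.py <<'E'
def place(x,y,a,z,up=.14,back=.12):
    """z: nominal TCP z at touchdown; contact-stop descent, release, retreat"""
    go(x,y,up,a)
    manip.move_l([x,y,z+.012],rate=.12);manip.wait(.2)
    r=manip.move_l([x,y,z-.003],rate=.02,contact_N=4);st("down %s"%r)
    manip.ungrasp();st("open")
    p=manip.get_obs()["position"]
    manip.move_l([x,y,back],rate=.2)
def pick(x,y,a,z,f,w_min,up=.14):
    go(x,y,up,a)
    manip.move_l([x,y,z],rate=.12)
    manip.close(f_grip=f);o=st("grip")
    if o["grip_width"]<w_min: print("MISS?")
    manip.move_l([x,y,up],rate=.15)
    st("lift")
E
python3 - <<'E'
from r import *
place(.5697,-.1122,.258,.0335)
go(.35,.0,.25,0)
st();c=camera("top");cv2.imwrite("pics/t4.png",c["frame"]);cv2.imwrite("pics/t4c.png",cv2.resize(c["frame"][120:190,265:365],None,fx=8,fy=8,interpolation=2))
E
```

```text
down True t 10.1 p [ 0.5696 -0.1122  0.0336] F [0.3 0.1 5. ] w 0.0628
open t 10.5 p [ 0.5692 -0.112   0.033 ] F [-0.4  0.3  0.3] w 0.0851
 t 12.2 p [ 0.3508 -0.0004  0.2495] F [0.5 0.3 0.4] w 0.0856
```

View pics/t4c.png

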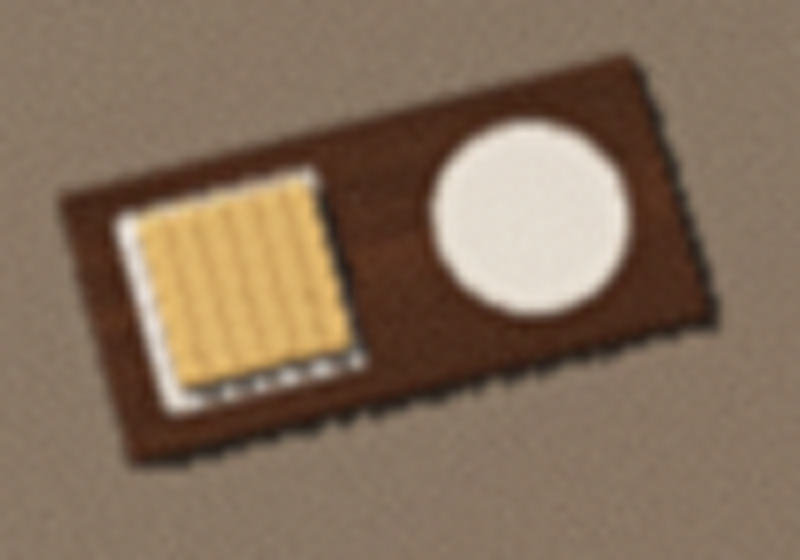

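Run:
```python
from r import *
from m import *
t=camera("top");f=t["frame"]
def coaster(z=.024):
    b=(265,120,325,185);u=up(f,*b);H=cv2.cvtColor(u,cv2.COLOR_BGR2HSV);c=blob((H[...,2]>140)&(H[...,1]>80)&(H[...,0]>14));p=full(cen(c),*b[:2]);w=plane(t,p,z)
    print("coaster",w.round(4),cv2.contourArea(c)/16)
    bx=np.array([plane(t,full(q,*b[:2]),z)[:2] for q in cv2.boxPoints(cv2.minAreaRect(c))]);print([(np.linalg.norm(x).round(4),np.arctan2(*x[::-1]).round(3)) for x in np.diff(bx,axis=0)[:2]])
coaster()
# board frame offsets
pick(.4995,-.3956,0,.036,30,.05)
```

```text
coaster [ 0.5699 -0.1121  0.024 ] 480.40625
[(np.float64(0.0663), np.float64(-1.311)), (np.float64(0.0677), np.float64(-2.915))]
grip t 15.3 p [ 0.4995 -0.3958  0.037 ] F [-1.2  1.3  5.6] w 0.0526
lift t 16.1 p [ 0.4992 -0.3953  0.1389] F [-0.4  0.4 -1.5] w 0.0525
```

Run:
```python
from r import *
place(.5698,-.1122,.258,.060,up=.16,back=.16)
pick(.418,-.135,np.pi/2,.030,35,.05)
c=camera("top");cv2.imwrite("pics/t5.png",cv2.resize(c["frame"],(800,600)))
c=camera("side");cv2.imwrite("pics/s5.png",cv2.resize(c["frame"],(800,600)))
```

```text
down True t 18.9 p [ 0.5697 -0.1122  0.061 ] F [0.2 0.4 5.2] w 0.0529
open t 19.4 p [ 0.5693 -0.112   0.0603] F [0.4 0.5 0.9] w 0.0856
grip t 22.9 p [ 0.4183 -0.1353  0.0307] F [-1.6  1.3  6.3] w 0.0576
lift t 23.8 p [ 0.4176 -0.1347  0.1393] F [ 0.5  0.1 -1.9] w 0.0573
```

View pics/t5.png

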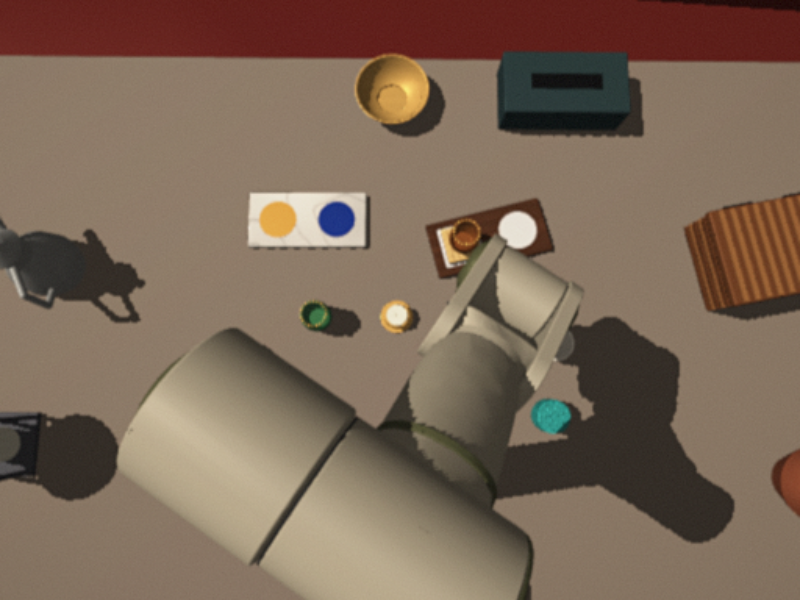

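View pics/s5.png

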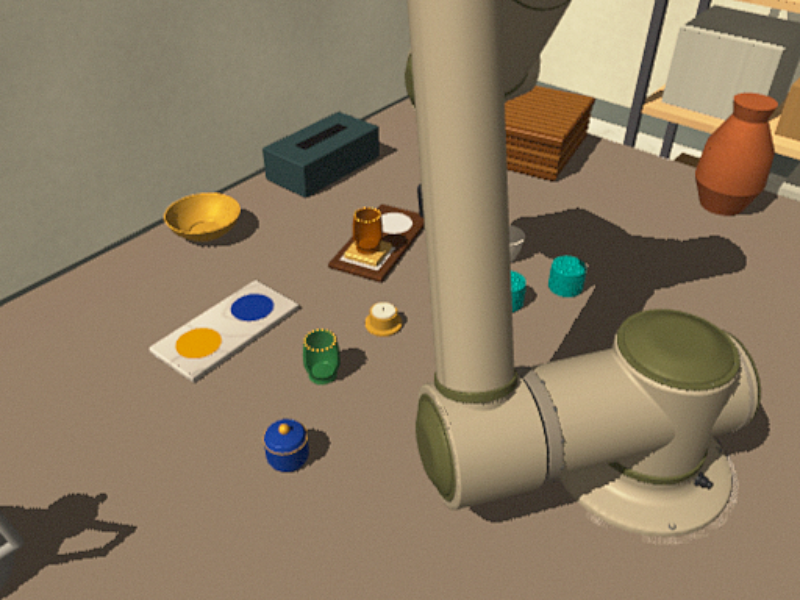

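Run:
```python
from r import *
place(.5980,-.2185,.258,.0425,up=.16,back=.16)
pick(.3585,.2915,0,.030,35,.05)
c=camera("side");cv2.imwrite("pics/s6.png",cv2.resize(c["frame"],(800,600)))
place(.616,.1205,0,.042,up=.16,back=.16)
pick(.4302,.1503,0,.036,30,.05)
place(.6148,.2307,0,.048,up=.16,back=.16)
go(.35,0,.25,0)
for n in("top","side"):
    c=camera(n);cv2.imwrite(f"pics/{n}7.png",c["frame"]);cv2.imwrite(f"pics/{n}7b.png",cv2.resize(c["frame"],(800,600)))
st()
```

```text
down True t 27.3 p [ 0.5979 -0.2185  0.0428] F [-0.4  0.6  4.1] w 0.0572
open t 27.7 p [ 0.5974 -0.2182  0.0419] F [-0.8  0.6 -0.4] w 0.0852
grip t 31.9 p [0.3586 0.2916 0.0307] F [-1.4 -1.6  7. ] w 0.055
lift t 32.8 p [0.3581 0.2913 0.1393] F [ 0.1 -0.7 -1.3] w 0.055
down True t 35.8 p [0.6159 0.1205 0.0428] F [-1.1 -0.5  5.6] w 0.0549
open t 36.2 p [0.6155 0.1205 0.0419] F [ 0.2  0.9 -0.3] w 0.0852
grip t 39.2 p [0.4303 0.1503 0.0368] F [-2.  -1.4  9. ] w 0.0528
lift t 40.0 p [0.4298 0.1502 0.1393] F [ 0.9  0.3 -2.3] w 0.0532
down True t 42.6 p [0.6147 0.2307 0.0489] F [-1.3 -0.6  4.6] w 0.0525
open t 43.0 p [0.6143 0.2306 0.0481] F [ 0.2  0.5 -0.2] w 0.0852
 t 45.2 p [3.507e-01 1.000e-04 2.498e-01] F [0.2 0.6 0.7] w 0.0851
```

View pics/top7b.png

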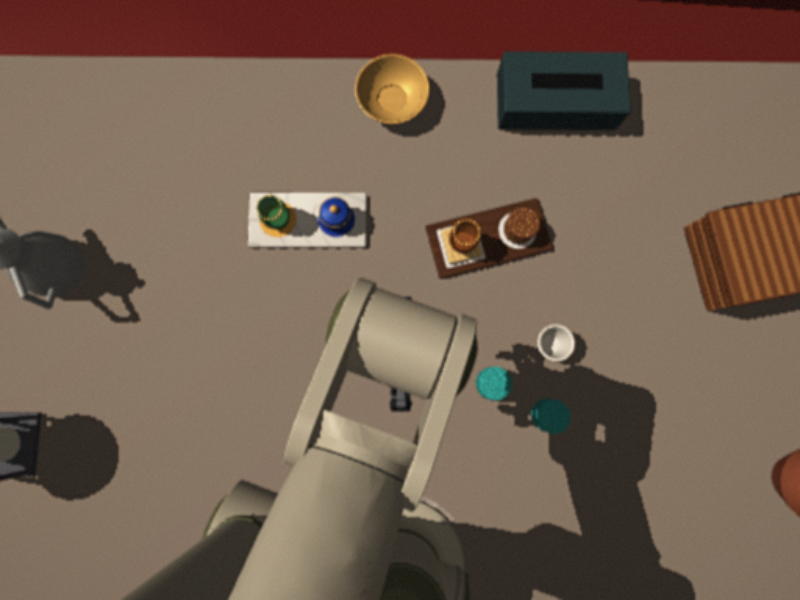

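View pics/side7b.png

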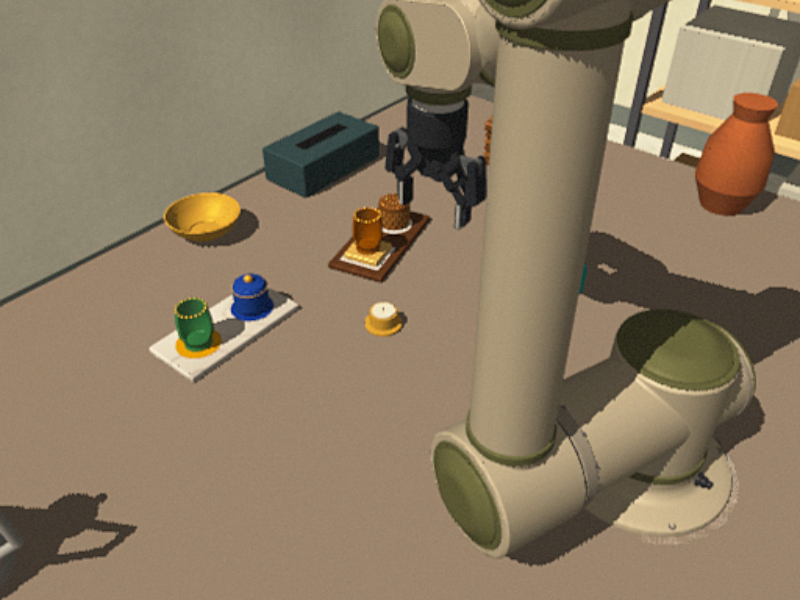

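Run:
```python
from r import *
from m import *
from rims import rims
go(.30,.0,.35,0)
manip.movej([-1.334,.381,1.298,0,1.464,-.215])
t=camera("top");f=t["frame"];cv2.imwrite("pics/t8.png",f);s=camera("side")
ref=cv2.imread("pics/top0.png")
rims(t,[("green",(162,122,186,146),.082,0)])
def cc(b,fn,z,n,f=f):
    u=up(f,*b);H=cv2.cvtColor(u,cv2.COLOR_BGR2HSV).astype(int);c=blob(fn(H[...,0],H[...,1],H[...,2]),np.array([(b[2]-b[0])/2,(b[3]-b[1])/2])*K,4);w=plane(t,full(cen(c),*b[:2]),z);print(n,w.round(4))
cc((206,126,222,142),lambda h,s,v:(h<30)&(v>90)&(s>60),.072,"knob")
cc((318,128,350,160),lambda h,s,v:(v>70)&(s>110)&(h<25),.060,"tub(lid mask)")
for fr,n in((ref,"candle0"),(f,"candle")): cc((240,188,268,216),lambda h,s,v:(v>110)&(h<30)&(s>90)|(v>170),.02,n,fr)
for n in("pics/top7.png",): cc((340,205,372,232),lambda h,s,v:(v>130)&(s<55),.05,"cup7",cv2.imread(n))
cc((340,205,372,232),lambda h,s,v:(v>130)&(s<55),.05,"cup(ref)",cv2.imread("pics/ref_top.png"))
print("diff cup/candle area",np.abs(f[185:235,235:375].astype(int)-ref[185:235,235:375]).mean())
cv2.imwrite("pics/z8.png",cv2.resize(f[115:235,150:375],None,fx=3.5,fy=3.5,interpolation=2))
f=s["frame"].copy()
for p,z in [((.5698,-.1122),.094),((.598,-.2186),.060),((.6148,.2307),.082),((.616,.1205),.076)]:
    for zz,c in((z,(0,0,255)),(.012,(255,0,255))):
        q=proj(s,(*p,zz));cv2.circle(f,tuple(int(round(x)) for x in q),1,c,-1)
cv2.imwrite("pics/s8.png",cv2.resize(f[110:250,80:290],None,fx=3.8,fy=3.8,interpolation=0));st()
```

```text
green 466 [174.9 135.1] [18.1 24.8] [0.6073 0.2219 0.082 ]
knob [0.6168 0.1198 0.072 ]
tub(lid mask) [ 0.5983 -0.2166  0.06  ]
candle0 [0.4332 0.0098 0.02  ]
candle [0.4332 0.0097 0.02  ]
cup7 [ 0.3849 -0.2725  0.05  ]
cup(ref) [ 0.3849 -0.2725  0.05  ]
diff cup/candle area 6.099
 t 47.7 p [ 0.241  -0.4938  0.2564] F [-0.  -0.3 -0.1] w 0.0851
```

View pics/z8.png

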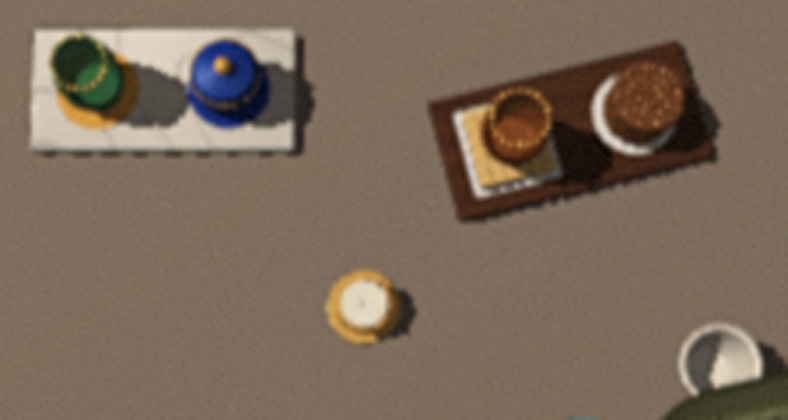

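View pics/s8.png

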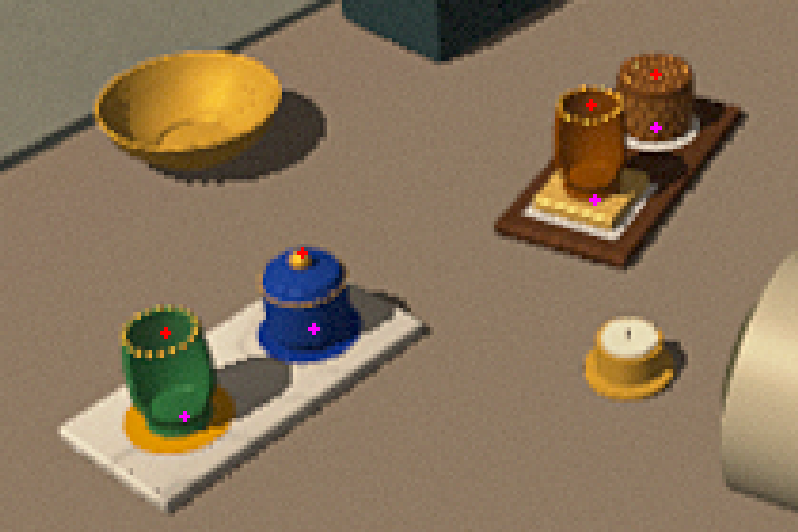

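Run:
```python
from r import *
t=camera("top")
for n,p,z in(("green rim",(81,63),.082),("amber rim",(518,123),.094)): print(n,plane(t,np.array(p)/3.5-.36+[150,115],z).round(4))
manip.finish_job()
```

```text
green rim [0.6141 0.228  0.082 ]
amber rim [ 0.5656 -0.1112  0.094 ]
the job is handed in; nothing more can be done
```

Both welcome sets are laid out and the job is handed in, at about 48 s on the clock. No verdict is reported, so this rests on my last camera checks.

**What I did:** I picked and placed each item once and none needed a second try. The order was coaster, amber glass, date tub, sugar pot, green glass. Each was lowered until it touched and then released, and the arm was parked clear.

**What the last checks showed:**

| Item | Measured offset from its target |
|---|---|
| Coaster | under 1 mm, square to the board within about 0.02 to 0.05 rad (checked just after placing, not re-measured once the glass was on it) |
| Amber glass | about 4 mm from the coaster centre |
| Date tub | about 2 mm |
| Green glass | about 3 mm |
| Sugar pot | about 1 mm |

- **Upright:** both views show everything standing upright.
- **Bystanders:** the candle holder and the coffee cup show no measurable movement. The cup was compared with an early picture taken before anything was touched. It was last measured before the final parking move, because the parked arm hides part of it; in the final picture it is still upright in the same place.

**One check disagreed:** the automatic fit of the green glass's rim put it about 12 mm off. That fit had picked up the gold disc in its colour mask, since its outline came out too large. The 3 mm figure comes from reading the rim centre by hand in the top view, and the side view agrees with it. The amber figure was read by hand the same way.

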